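Clamp a filter cassette in the leak-test fixture

TASK

The filter cassette sits ready in the nest of the leak-test clamp. Push the clamp strap round with a finger until it lies over the cassette against its stop pin, then push the cam lever all the way down so that the rubber pad holds the cassette. Do not force the clamp, take nothing out of its place, and leave the spare cassette, the vials, the hex key and the dust cap where they are.

Things in the scene. Friction and masses are not known exactly. Their poses are not given: they have to be found in the camera images.
- clamp_base: Fixed grey plate of the clamp, 10 mm thick. Origin: on the worktop, under the centre of the round nest; x runs from the post towards the stop pin (along the strap when closed), y to the left of that, z up. The plate reaches from x = -115 to +85 mm, y = +-55 mm. The post stands at x -75, y 0.
- post (a point): Point on the vertical axis of the post about which the strap swings, 61 mm above the worktop.
- stop_pin (a point): Top of the stop pin, 10 mm diameter, 67 mm above the worktop, at x 40, y 17.5 mm of the plate; the strap's side comes to rest against it.
- strap (a joint): Swing of the strap about the post (rad). 0: over the cassette, along the plate's +x, against the stop pin (end of travel). Positive: swung away, clockwise seen from above, to the plate's -y side; 0.75 to 1.15 at the start. It stays where it is left (friction 0.15 N m, some 1.3 N at the free end).
- strap_end (a point): Middle of the strap bar near its free end, 122 mm from the post axis. The steel bar is 24 mm wide, 10 mm thick, underside 56 mm above the worktop (6 mm less with the lever down), ends 145 mm from the post axis. Fingertips 20 to 45 mm above the worktop meet its side face; more than 107 mm from the post axis only the plate and, on the far side of the bar, the stop pin lie below it.
- lever (a joint): Angle of the cam lever (rad); it rides on the post and swings with the strap. 0: open, 1.72 rad up from the strap's direction (almost upright, leaning 0.15 back from the strap's free end). 1.70: fully down (end of travel), almost level above the strap, pointing to its free end. 0 to 0.2 at the start. Stays where it is left (friction 0.15 N m, some 2 N at the grip).
- lever_pivot (a point): Centre of the lever's level pivot axis, on the post axis 80 mm above the worktop, between two fork cheeks (25 mm over both, tops at 93 mm). The lever turns in the upright plane along the strap.
- lever_grip (a point): Point on the lever's centre line in its black round grip (16 mm diameter), 80 mm from the pivot axis; the grip reaches from 58 to 102 mm from the axis, below it is a 12 mm wide, 8 mm thick bar.
- nest (a point): Centre of the nest floor, 15 mm above the worktop, on which the cassette stands. The nest is a black ring of 63 mm diameter, rim 23 mm above the worktop.
- pad: Sprung rubber pad under the strap bar, 22 mm across, 75 mm from the post axis; 3 mm clear of the cassette while the lever is up, pressing with about 6 N when it is down. Its origin lies 45 mm below the pad's underside.
- cassette: White round filter cassette, 54 mm diameter, 27 mm high, loose in the nest. Origin: centre of its underside; z up.
- spare_cassette: A second cassette of the same size on the worktop beside the plate, near its post end. Origin: centre of its underside. Bystander.
- vial_a: Upright vial, 24 mm diameter, 62 mm high, on the worktop beyond the plate's stop-pin end. Origin: centre of its underside. Bystander.
- vial_b: A second vial like it, beside it. Origin: centre of its underside. Bystander.
- key: Hex key 104 x 32 x 8 mm lying on the worktop to the right of the clamp. Origin: centre of its underside. Bystander.
- dust_cap: Small plastic dust cap 32 x 37 x 14 mm lying on the worktop to the right. Origin: centre of its underside. Bystander.
Not all that is in view belongs to the job. Leave any green look-alike of the cassette alone.

How it is judged (in metres and radians):
On the way, in this order (a step that is already met when the one before it is completed fails the run):
1. the strap lies over the cassette against its stop pin while the lever is still up (value of joint strap below 0.06 rad and value of joint lever below 0.6 rad), for 0.2 s.
2. the lever is fully down (value of joint lever above 1.58 rad), for 0.2 s.
At the end, for the whole second after the job is handed in: The strap is within 0.06 rad of its stop, the lever within 0.12 rad of its lower end, the pad presses on the cassette with more than 2 N, and the cassette stands level in its nest (within 5 mm sideways and 3 mm in height), at rest (value of joint strap below 0.06 rad and value of joint lever above 1.58 rad and contact force between pad and cassette above 2 N and horizontal distance between cassette and nest below 0.005 m and z of cassette in the frame of nest below 0.003 m and angle between cassette's own z axis and vertical below 0.08 rad and linear speed of cassette below 0.02 m/s and velocity of joint lever below 0.05 rad/s); the robot touches nothing.
It fails at once if the lever is pushed down before the strap is over the cassette (value of joint lever above 0.6 rad and value of joint strap above 0.15 rad).
It fails at once if the cassette is lifted or tipped in its nest (z of cassette in the frame of nest above 0.005 m or angle between cassette's own z axis and vertical above 0.15 rad).
It fails at once if the clamp is forced or gripped hard (more than 40 N from the fingers) (contact force between the fingers and strap above 40 N).
It fails at once if a bystander is moved by more than 15 mm (distance of any of spare_cassette, vial_a, vial_b, key, dust_cap from where it was at the start of the episode above 0.015 m).
It also fails if it takes over 40 s, if anything falls off the work surface, if the arm or the gripper's body presses on something with over 40 N, if the wrist force passes 120 N, or if a joint passes its speed limit or range.

ROBOT

A 6-joint arm with a two-finger parallel gripper is mounted at the origin on a cart in front of the work surface, level with it; the furniture and walls round the work are solid. World frame = base frame: x ahead of the robot, y to its left, z up, the work surface at z = 0. Lengths are in m, angles in degrees, forces in N, time in s.
With the tool pointing down it reaches from about 0.325 to 0.9 m from the base axis. Payload 3.5 kg.
Tool frame: the origin (TCP) lies midway between the tips of the shut fingers; the grasp point (between the pads) lies 19 mm behind it; z points along the fingers, y is the line along which they close (so a half turn about z gives the same grasp; the last joint's range is limited). The gripper opens to 85 mm and grips with 20 to 120 N. Pads are 22 mm wide; open, the fingers measure 114 mm over their backs; the gripper's body (76 mm by 85 mm) begins 54 mm behind the grasp point. The pads swing forward as they close: fully open they stand 13 mm farther back than shut.
Start: joints at [-80.18, 15.837, -1.513, 72.651, 0, 84.076], TCP at [0.17, -0.602, 0.199] pointing down, gripper open.
Joint ranges: [-178.77, 178.77], [-48.84, 107.48], [-61.69, 71.31], [-111.58, 123.2], [-90, 87.43], [-180, 180]. Speed limits (degrees/s): [147.25, 147.25, 180, 180, 180, 180].

INTERFACE

Orientations are given as a 3x3 rotation matrix whose columns are the frame's x, y, z axes.
In Python, from workcell import bot gives the robot as it stands.
- The arm moves only by the tool move_arm, never from a script. Its argument "commands" is a list of rows, each an object with "linear": the shift along the tool's x, y, z in units of 25 mm (1.0 is 25 mm), a list of three; "delta_rot": the turn, a rotation vector about the tool's x, y, z in units of 6 degrees (1.0 is 6 degrees), a list of three; "hand": the opening, from -1 (shut) to 1 (fully open). In form: [{"linear": [x, y, z], "delta_rot": [rx, ry, rz], "hand": hand}, ...]. A call has 1 to 5 rows; each row is the pose to reach, as a shift and turn from the pose commanded when the call began, along the tool's axes at that moment; what a row does not reach only later rows make up. A row lasts 1/12 s, in which the tool goes at most 41.7 mm and 7.16 degrees, less where a joint would pass 70% of its speed; a pose out of reach is approached as far as the arm can. A call with a gripper value outside its range is refused whole. The fingers move at their own pace and stop on an object; "squeeze" is the grip in N (left out, the last holds). Time passes only in rows, so rows that repeat a pose let the fingers close. It gives the time, the measured TCP pose, the force, the opening and the grip force at its end, in the units of the state.
- bot.get_obs(): the state, without advancing time (a new reading comes with each control period).
- bot.read_camera(name): name is "scene" or "top"; returns the picture (400x640x3 uint8, red, green, blue); there is no depth.
- bot.camera_info(name): a dict with "fov_y" (degrees; the focal length in pixels is half the picture's height over the tangent of half this angle, whatever the lens; pixels are square), "cx", "cy" (the principal point, pixels), "eye" and "attitude" of the camera in the world. Camera axes: x right, y up, looking along -z (the intrinsics and any distortion apply to the point x, -y, -z); pixel columns grow to the right and rows downward; lengths in m; the calibration is good to about 2 mm. A picture is of the moment at which its call begins. camera_info takes no time and is no camera call.
- bot.job_done(): hands the job in; it is judged then, once.
The state is a dict: "time_s": time; "q": joint angles; "qd": joint speeds; "joint_torque": joint torques, N m; "eef_pos": TCP position; "tcp_rot": TCP orientation; "contact_force": force on the tool from outside, world axes, zero at the start; "moment": the same for the moment, N m; "opening": finger opening in m; "grip_force": force on a finger pad.
Only numpy, scipy, OpenCV 4.12 (cv2) and the standard library are available. Lean on these libraries where they do the work, as an engineer would, in place of code of your own. Each camera call takes 0.05 s, during which the arm holds its last target. There are 200 camera calls.

## Working session

There is one attempt and no reset: what is moved stays moved. The work goes in short steps, Python scripts to look and compute and a tool call to move; the robot and the scene stay as the last step left them, time stands still between calls to the robot, and variables do not carry over. Pictures are saved under pics/ and viewed, at most 10 in all, crops included, and the job is handed in when it is done.

Besides the shell and the picture viewer there is one more tool, called after "Request:" as name(argument=value, ...), one argument or row to a line, values as JSON. move_arm: Moves the arm, as the interface text tells. Its arguments: {"type":"object","properties":{"commands":{"type":"array"},"squeeze":{"type":"number"}},"required":["commands"]}

```bash
mkdir -p pics; python3 - <<'E'
from workcell import bot
import cv2
for n in("scene","top"):
    im=bot.read_camera(n); cv2.imwrite(f"pics/{n}0.png",im[:,:,::-1]); print(n,bot.camera_info(n))
print(bot.get_obs())
E
```

```text
scene {'fov_y': 46.643018609574085, 'cx': 317.17689857036027, 'cy': 201.29260288233087, 'eye': array([ 0.1091525 , -0.96914658,  0.54726184]), 'attitude': array([[ 8.03585881e-01,  2.97098596e-01, -5.15734578e-01],
       [-5.95188784e-01,  4.01426019e-01, -6.96137532e-01],
       [ 2.07794961e-04,  8.66365728e-01,  4.99410034e-01]])}
top {'fov_y': 57.58644254821091, 'cx': 321.8524827671579, 'cy': 195.7835397973287, 'eye': array([ 0.4516756 , -0.40274822,  0.95197908]), 'attitude': array([[-0.01397284,  0.99069178, -0.13540517],
       [-0.99967199, -0.01674772, -0.01937572],
       [-0.02146309,  0.13509002,  0.99060084]])}
{'time_s': 0.1, 'q': array([-8.01798783e+01,  1.58750627e+01, -1.58861645e+00,  7.26506231e+01,
        7.61257441e-04,  8.40775656e+01]), 'qd': array([-0.02991391, -0.14617761,  0.20649644, -0.01461071,  0.02041637,
        0.00805136]), 'joint_torque': array([-5.50266179e-05, -4.46708536e+01,  2.96128607e+01,  8.43011134e-03,
       -8.20360356e-05,  2.54211862e-06]), 'eef_pos': array([ 0.16945731, -0.60080204,  0.19757023]), 'tcp_rot': array([[ 9.62490533e-01,  2.71315069e-01, -3.27157910e-04],
       [ 2.71315177e-01, -9.62488546e-01,  1.96798552e-03],
       [ 2.19058384e-04, -1.98293033e-03, -9.99998010e-01]]), 'contact_force': array([-0.28308909, -0.35218356, -0.48238302]), 'moment': array([-0.04580387, -0.01217782, -0.03129183]), 'grip_force': 0.0, 'opening': 0.08587545227858767}
```

View pics/scene0.png

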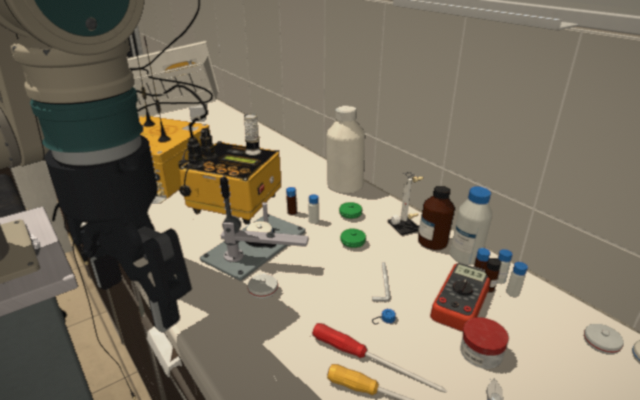

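View pics/top0.png

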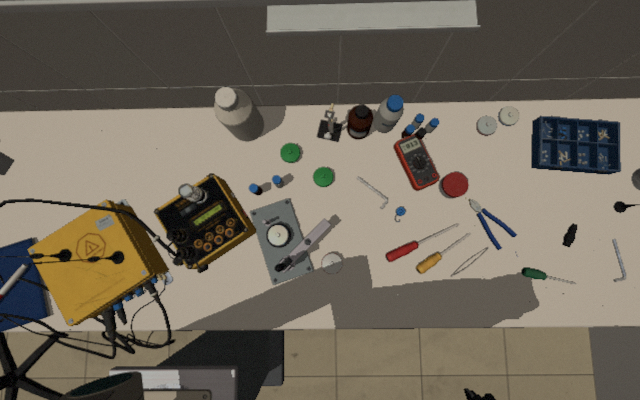

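```bash
python3 - <<'E'
import cv2,numpy as np
a=cv2.imread("pics/top0.png")[180:300,230:360]; b=cv2.imread("pics/scene0.png")[160:300,190:330]
a=cv2.resize(a,None,fx=4,fy=4,interpolation=cv2.INTER_CUBIC)[:, :];b=cv2.resize(b,None,fx=4,fy=4,interpolation=cv2.INTER_CUBIC)
a=cv2.resize(a,(600,554)); 
cv2.imwrite("pics/a.png",a); cv2.imwrite("pics/b.png",b)
E
cat > h.py <<'E'
from workcell import bot
import numpy as np
def cam(n):
    c=bot.camera_info(n); return c,np.array(c["attitude"]),np.array(c["eye"]),200/np.tan(np.radians(c["fov_y"])/2)
def unproj(n,u,v,z):
    c,R,e,f=cam(n); d=R@np.array([(u-c["cx"])/f,-(v-c["cy"])/f,-1]); return e+d*(z-e[2])/d[2]
def proj(n,p):
    c,R,e,f=cam(n); q=R.T@(np.array(p)-e); return np.array([c["cx"]-f*q[0]/q[2],c["cy"]+f*q[1]/q[2]])
E
```

```text
(no output)
```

View pics/a.png

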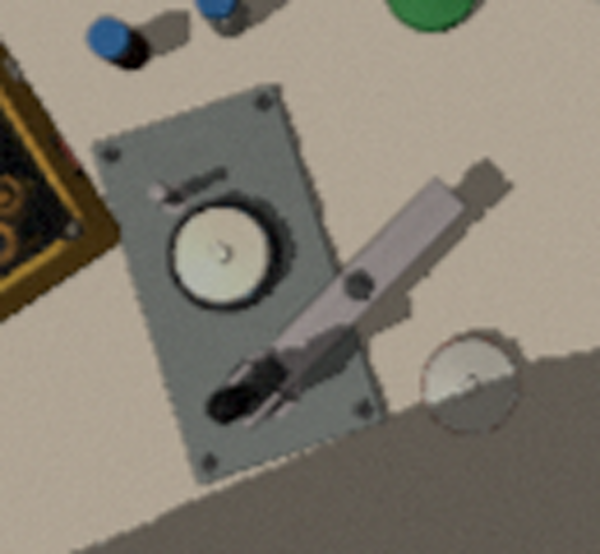

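View pics/b.png

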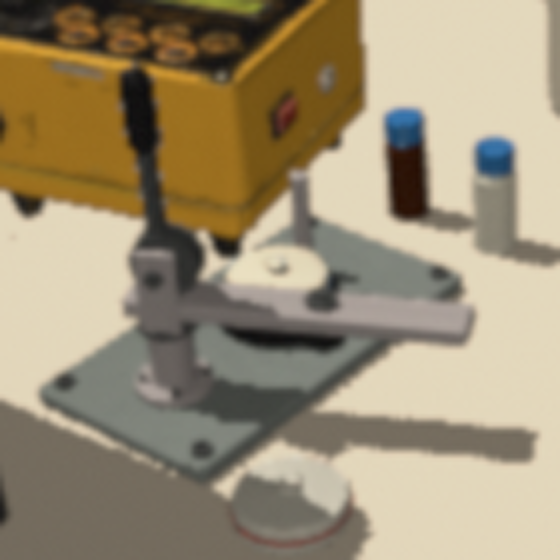

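The top crop shows the plate (corners at crop px (95,143), (280,85), (385,415), (203,485)), the white cassette in the nest at (220,253), and the stop pin top at about (157,188). The strap end is at (450,193), and the lever stands upright near (235,400). The white disc at (470,383) beside the post end is the spare. The green discs are look-alikes and the two vials are top left. The clamped cassette is the white one in the black nest ring.

```bash
python3 - <<'E'
from h import *
from scipy.optimize import least_squares
T=lambda x,y:(230+x/4.615-.4,180+y/4.615-.4)
S=lambda x,y:(190+x/4-.4,160+y/4-.4)
loc={(85,55,10):("top",T(95,143)),(85,-55,10):("top",T(280,85)),(-115,-55,10):("top",T(385,415)),(-115,55,10):("top",T(203,485)),(0,0,42):("top",T(220,253)),(40,17.5,67):("top",T(155,187))}
loc2={(-115,55,10):("scene",S(42,392)),(-115,-55,10):("scene",S(200,470)),(85,-55,10):("scene",S(460,282)),(40,17.5,67):("scene",S(300,175))}
items=list(loc.items())+list(loc2.items())
def W(p,l):
    c,s=np.cos(p[2]),np.sin(p[2]); x,y,z=np.array(l)/1e3; return [p[0]+c*x-s*y,p[1]+s*x+c*y,z]
f=lambda p:np.concatenate([proj(n,W(p,l))-uv for l,(n,uv) in items])
r=least_squares(f,[.4,-.3,.3]); p=r.x; print("base",p,np.degrees(p[2])); print(r.fun.reshape(-1,2).round(1))
post=np.array(W(p,(-75,0,61)));print("post",post)
e=unproj("top",*T(452,193),.066); d=e-post; print("end",e,np.hypot(*d[:2]),"strap",p[2]-np.arctan2(d[1],d[0]))
for nm,l in dict(pin=(40,17.5,67),nest=(0,0,15)).items(): print(nm,W(p,l))
print("spare",unproj("top",*T(470,383),.027)); print("vials",unproj("top",*T(110,38),.062),unproj("top",*T(218,5),.062))
print("box corner", unproj("top",*T(120,235),.07))
E
```

```text
base [ 0.48038859 -0.27292536  0.31399701] 17.990703421480685
[[-0.9  0.2]
 [-1.  -0.9]
 [ 0.6  1.4]
 [-1.   0.4]
 [ 0.2  0.1]
 [ 1.   0.8]
 [-1.5 -0.9]
 [ 0.9  1. ]
 [ 2.1 -1.7]
 [ 0.4  0.4]]
post [ 0.4090556  -0.29609006  0.061     ]
end [ 0.50958617 -0.39838472  0.066     ] 0.14342451916039395 strap 1.1080925056540498
pin [np.float64(0.5130277626722605), np.float64(-0.24392648814171167), np.float64(0.067)]
nest [np.float64(0.4803885937539803), np.float64(-0.27292536143575485), np.float64(0.015)]
spare [ 0.4090312  -0.40629214  0.027     ]
vials [ 0.59614955 -0.21549094  0.062     ] [ 0.61315951 -0.27378931  0.062     ]
box corner [ 0.48995084 -0.2236586   0.07      ]
```

```bash
cat >> h.py <<'E'
post=np.array([.4091,-.2961]); yaw=.314
def units(P,yawd=None):
    o=bot.get_obs(); R=np.array(o["tcp_rot"]); return (R.T@(np.array(P)-o["eef_pos"])/.025).round(2)
def push(th,gap=0,r=.125,z=.038,tool=yaw):
    a=yaw-th; u=np.array([np.cos(a),np.sin(a)]); n=np.array([u[1],-u[0]])
    off=.012+.011*abs(np.sin(a-tool))+.0145*abs(np.cos(a-tool))+gap
    return np.r_[post+r*u+n*off,z]
E
python3 - <<'E'
from h import *
print(units(push(1.1,.02,z=.15)),push(1.1,.02))
for t in (1.1,.8,.5,.2,0): print(t,push(t))
E
```

```text
[13.28 -3.82  1.91] [ 0.46320443 -0.41873106  0.038     ]
1.1 [ 0.47735507 -0.40459744  0.038     ]
0.8 [ 0.50561645 -0.3810068   0.038     ]
0.5 [ 0.52639635 -0.34869738  0.038     ]
0.2 [ 0.5365188  -0.31009285  0.038     ]
0 [ 0.53617315 -0.28269611  0.038     ]
```

Request:
move_arm(
  commands=[
    {"linear": [1.5, -0.4, 0.2], "delta_rot": [0, 0, -0.4], "hand": -1},
    {"linear": [3, -0.8, 0.4], "delta_rot": [0, 0, -0.4], "hand": -1},
    {"linear": [4.5, -1.2, 0.6], "delta_rot": [0, 0, -0.4], "hand": -1},
    {"linear": [6, -1.6, 0.8], "delta_rot": [0, 0, -0.4], "hand": -1},
    {"linear": [7.5, -2, 1], "delta_rot": [0, 0, -0.4], "hand": -1},
  ],
)

```text
time_s: 0.52
eef_pos: [0.3375, -0.5011, 0.1729]
tcp_rot: [[0.95, 0.311, -0.0], [0.311, -0.95, 0.001], [-0.0, -0.001, -1.0]]
contact_force: [1.3, -0.5, -0.1]
opening: 0.0255
grip_force: 0.0
```

```bash
python3 - <<'E'
from h import *
print(units(push(1.1,.02,z=.15)))
E
```

```text
[ 5.8  -1.57  0.92]
```

Request:
move_arm(
  commands=[
    {"linear": [1.5, -0.4, 0.2], "delta_rot": [0, 0, 0], "hand": -1},
    {"linear": [3, -0.8, 0.5], "delta_rot": [0, 0, 0], "hand": -1},
    {"linear": [4.5, -1.2, 0.7], "delta_rot": [0, 0, 0], "hand": -1},
    {"linear": [5.6, -1.6, 0.9], "delta_rot": [0, 0, 0], "hand": -1},
    {"linear": [5.6, -1.6, 0.9], "delta_rot": [0, 0, 0], "hand": -1},
  ],
)

```text
time_s: 0.93
eef_pos: [0.4601, -0.4164, 0.1492]
tcp_rot: [[0.948, 0.317, -0.0], [0.317, -0.948, 0.004], [0.001, -0.004, -1.0]]
contact_force: [-0.7, -0.7, 0.7]
opening: -0.0
grip_force: 0.0
```

```bash
python3 - <<'E'
from h import *
import cv2
print(bot.get_obs()["opening"],units(push(1.1,.02,z=.15)),units(push(1.1,.02)))
a=bot.read_camera("scene")[120:320,170:370,::-1];b=bot.read_camera("top")[160:300,230:370,::-1]
cv2.imwrite("pics/c.png",np.hstack([cv2.resize(a,(400,400)),cv2.resize(b,(400,400))]))
E
```

```text
-3.0928488563391836e-05 [ 0.09  0.13 -0.03] [0.08 0.15 4.45]
```

View pics/c.png

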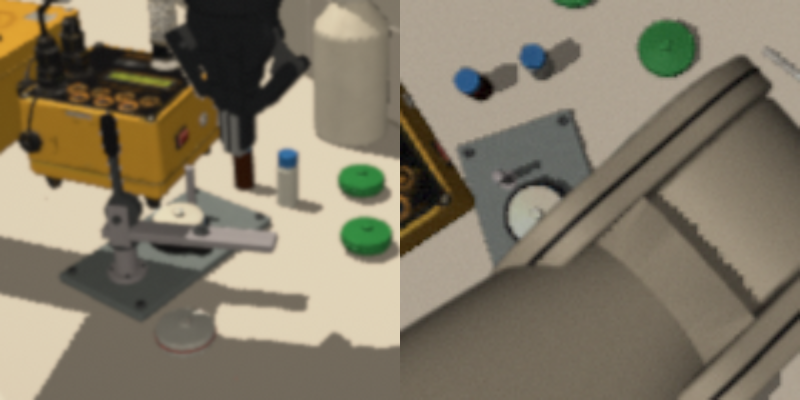

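The scene half shows the shut fingertips hanging at about (238,150) in the crop, in front of the strap, which is still swung out. The top half is mostly hidden by the arm. I'll descend on the outer side of the bar.

Request:
move_arm(
  commands=[
    {"linear": [0, 0.1, 1.5], "delta_rot": [0, 0, 0], "hand": -1},
    {"linear": [0, 0.1, 3], "delta_rot": [0, 0, 0], "hand": -1},
    {"linear": [0, 0.1, 4.3], "delta_rot": [0, 0, 0], "hand": -1},
    {"linear": [0, 0.1, 4.4], "delta_rot": [0, 0, 0], "hand": -1},
    {"linear": [0, 0.1, 4.4], "delta_rot": [0, 0, 0], "hand": -1},
  ],
)

```text
time_s: 1.45
eef_pos: [0.455, -0.4222, 0.0389]
tcp_rot: [[0.951, 0.31, -0.004], [0.31, -0.951, 0.004], [-0.003, -0.005, -1.0]]
contact_force: [0.4, -0.4, 0.8]
opening: 0.0002
grip_force: 0.0
```

```bash
python3 - <<'E'
from h import *
print(bot.get_obs()["contact_force"])
for t in (1.1,.95,.8,.65,.5,.35,.2,.1,.05,0): print(t,units(push(t)))
E
```

```text
[ 0.42037687 -0.3699331   0.81397794]
1.1 [ 1.07 -0.39  0.04]
0.95 [ 1.76 -0.61  0.04]
0.8 [ 2.44 -0.94  0.04]
0.65 [ 3.06 -1.37  0.04]
0.5 [ 3.63 -1.91  0.04]
0.35 [ 4.11 -2.54  0.04]
0.2 [ 4.49 -3.25  0.04]
0.1 [ 4.68 -3.77  0.04]
0.05 [ 4.75 -4.03  0.05]
0 [ 4.82 -4.3   0.05]
```

Request:
move_arm(
  commands=[
    {"linear": [0.5, -0.2, 0], "delta_rot": [0, 0, 0], "hand": -1},
    {"linear": [0.9, -0.3, 0], "delta_rot": [0, 0, 0], "hand": -1},
    {"linear": [1.2, -0.4, 0], "delta_rot": [0, 0, 0], "hand": -1},
    {"linear": [1.5, -0.5, 0], "delta_rot": [0, 0, 0], "hand": -1},
    {"linear": [1.8, -0.6, 0], "delta_rot": [0, 0, 0], "hand": -1},
  ],
)

```text
time_s: 1.87
eef_pos: [0.4978, -0.3951, 0.0427]
tcp_rot: [[0.95, 0.312, 0.002], [0.312, -0.95, -0.002], [0.001, 0.002, -1.0]]
contact_force: [-0.7, -0.0, 0.7]
opening: -0.0
grip_force: 0.0
```

Request:
move_arm(
  commands=[
    {"linear": [0.35, -0.15, 0], "delta_rot": [0, 0, 0], "hand": -1},
    {"linear": [0.7, -0.35, 0], "delta_rot": [0, 0, 0], "hand": -1},
    {"linear": [1.0, -0.55, 0], "delta_rot": [0, 0, 0], "hand": -1},
    {"linear": [1.3, -0.78, 0], "delta_rot": [0, 0, 0], "hand": -1},
    {"linear": [1.6, -1.05, 0], "delta_rot": [0, 0, 0], "hand": -1},
  ],
)

```text
time_s: 2.28
eef_pos: [0.5263, -0.3567, 0.041]
tcp_rot: [[0.95, 0.312, -0.0], [0.312, -0.95, 0.0], [-0.0, -0.0, -1.0]]
contact_force: [-0.9, 0.1, 0.1]
opening: 0.0
grip_force: 0.0
```

```bash
python3 - <<'E'
from h import *
print(bot.get_obs()["contact_force"])
for t in (.5,.35,.2,.1,.05,0): print(t,units(push(t)))
E
```

```text
[-0.88993589  0.09069201  0.05061935]
0.5 [ 0.11 -0.3   0.12]
0.35 [ 0.59 -0.93  0.12]
0.2 [ 0.97 -1.64  0.12]
0.1 [ 1.16 -2.16  0.12]
0.05 [ 1.24 -2.42  0.12]
0 [ 1.3  -2.69  0.12]
```

Request:
move_arm(
  commands=[
    {"linear": [0.2, -0.35, 0.05], "delta_rot": [0, 0, 0], "hand": -1},
    {"linear": [0.4, -0.65, 0.1], "delta_rot": [0, 0, 0], "hand": -1},
    {"linear": [0.55, -0.95, 0.1], "delta_rot": [0, 0, 0], "hand": -1},
    {"linear": [0.75, -1.25, 0.1], "delta_rot": [0, 0, 0], "hand": -1},
    {"linear": [0.9, -1.6, 0.1], "delta_rot": [0, 0, 0], "hand": -1},
  ],
)

```text
time_s: 2.7
eef_pos: [0.5348, -0.3118, 0.0386]
tcp_rot: [[0.95, 0.311, 0.0], [0.311, -0.95, -0.0], [0.0, 0.0, -1.0]]
contact_force: [0.0, 0.4, 0.0]
opening: -0.0001
grip_force: 0.0
```

```bash
python3 - <<'E'
from h import *
import cv2
print(bot.get_obs()["contact_force"])
for t in (.2,.1,.05,0): print(t,units(push(t)))
a=bot.read_camera("scene")[120:320,170:370,::-1]
cv2.imwrite("pics/d.png",cv2.resize(a,(600,600)))
E
```

```text
[0.00476723 0.42175962 0.0007903 ]
0.2 [ 0.09 -0.05  0.02]
0.1 [ 0.28 -0.56  0.02]
0.05 [ 0.35 -0.82  0.02]
0 [ 0.41 -1.09  0.02]
```

View pics/d.png

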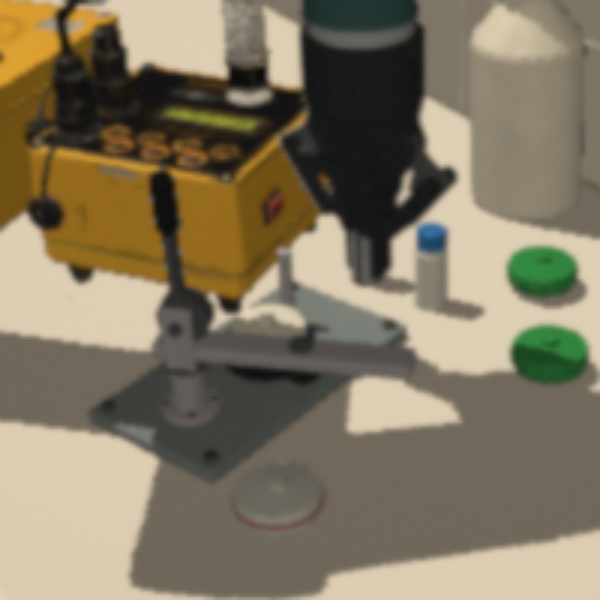

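The strap has not moved, and the fingertips show at scene pixel (292,213), which looks beyond the bar. I'll check this against the calibration.

```bash
python3 - <<'E'
from h import *
p=bot.get_obs()["eef_pos"]; print(p,proj("scene",p),unproj("scene",292,213,p[2]))
p=[.4601,-.4164,.1492]; print(proj("scene",p),unproj("scene",289,196,.1492))
print("strap end by scene",unproj("scene",307,241,.061),unproj("top",327.5,221,.066))
E
```

```text
[ 0.53448527 -0.3097775   0.03846807] [291.92140381 226.04283446] [ 0.56264499 -0.26805062  0.03846807]
[288.62596961 212.64765108] [ 0.49158411 -0.36997277  0.1492    ]
strap end by scene [ 0.5098803  -0.39703236  0.061     ] [ 0.51060986 -0.39830019  0.066     ]
```

```bash
python3 - <<'E'
from h import *
import cv2
p=bot.get_obs()["eef_pos"]
for dz in (.015,.02,.025,.03,.035): print(dz,proj("scene",p+[0,0,dz]),proj("scene",[.4601,-.4164,.1492+dz]))
a=bot.read_camera("scene")[130:270,230:330,::-1];b=bot.read_camera("top")[150:290,250:350,::-1]
cv2.imwrite("pics/e.png",np.hstack([cv2.resize(x,(400,560),interpolation=cv2.INTER_CUBIC) for x in(a,b)]))
print(proj("top",p))
E
```

```text
0.015 [291.7184291  219.72548368] [288.3453771  204.79685927]
0.02 [291.65003829 217.59689958] [288.25060823 202.14528948]
0.025 [291.58127622 215.45676051] [288.15521007 199.47611258]
0.03 [291.51213986 213.30497212] [288.05917634 196.78915262]
0.035 [291.44262615 211.14143904] [287.96250065 194.08423127]
[292.32203293 212.80015919]
```

View pics/e.png

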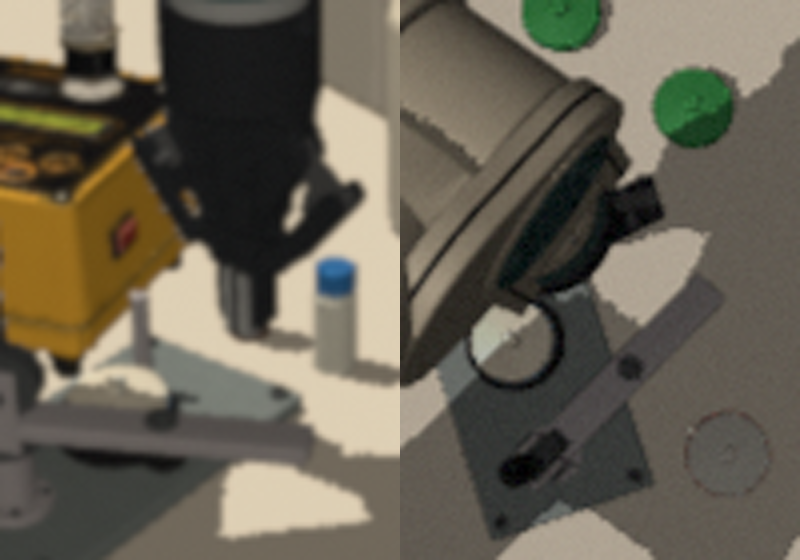

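The tips show 30 mm too high in both scene pictures, as if they were about 30 mm above the reported TCP. That means they passed over the bar at z ≈ 0.068. I'll go back over the bar, lower farther on the outer side off the plate, where that is safe either way, and check.

Request:
move_arm(
  commands=[
    {"linear": [0, 0, -1], "delta_rot": [0, 0, 0], "hand": -1},
    {"linear": [0, 0, -1.6], "delta_rot": [0, 0, 0], "hand": -1},
    {"linear": [-1.3, 0.9, -1.6], "delta_rot": [0, 0, 0], "hand": -1},
    {"linear": [-2.6, 1.9, -1.6], "delta_rot": [0, 0, 0], "hand": -1},
    {"linear": [-3.6, 2.6, -1.6], "delta_rot": [0, 0, 0], "hand": -1},
  ],
)

```text
time_s: 3.27
eef_pos: [0.4688, -0.4051, 0.0796]
tcp_rot: [[0.95, 0.311, 0.001], [0.311, -0.95, -0.003], [0.0, 0.003, -1.0]]
contact_force: [-0.0, -0.3, -0.4]
opening: 0.0
grip_force: 0.0
```

Request:
move_arm(
  commands=[
    {"linear": [-0.8, 0.75, 0], "delta_rot": [0, 0, 0], "hand": -1},
    {"linear": [-0.8, 0.75, 0.8], "delta_rot": [0, 0, 0], "hand": -1},
    {"linear": [-0.8, 0.75, 1.6], "delta_rot": [0, 0, 0], "hand": -1},
    {"linear": [-0.8, 0.75, 2.2], "delta_rot": [0, 0, 0], "hand": -1},
    {"linear": [-0.8, 0.75, 2.65], "delta_rot": [0, 0, 0], "hand": -1},
  ],
)

```text
time_s: 3.68
eef_pos: [0.4551, -0.4267, 0.0108]
tcp_rot: [[0.951, 0.31, -0.001], [0.31, -0.951, 0.001], [-0.001, -0.001, -1.0]]
contact_force: [-0.1, -0.1, -0.3]
opening: 0.0
grip_force: 0.0
```

```bash
python3 - <<'E'
from h import *
import cv2
o=bot.get_obs();p=o["eef_pos"];print(p,o["contact_force"],proj("scene",p),proj("scene",p+[0,0,.03]))
a=bot.read_camera("scene")[180:280,210:330,::-1]
cv2.imwrite("pics/f.png",cv2.resize(a,(720,600),interpolation=cv2.INTER_CUBIC))
E
```

```text
[ 0.45509045 -0.42670426  0.01084417] [-0.06116096 -0.09716001 -0.3273671 ] [291.85262748 282.48900728] [291.38717217 269.08733857]
```

View pics/f.png

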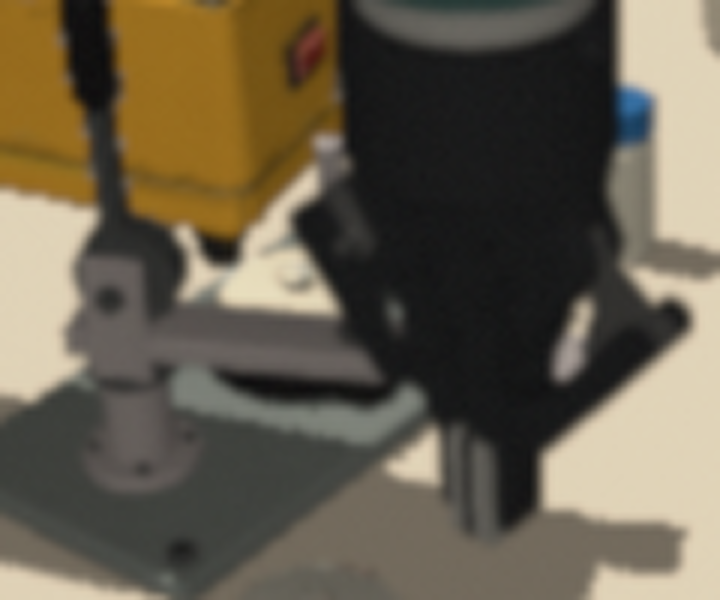

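The tip is at scene (291.7,269.2), exactly where TCP + 30 mm projects, and the finger is in front of the bar on the outer side. So the real tip height is reported z + 0.030, now about 0.041. I'll push along the arc.

```bash
python3 - <<'E'
from h import *
for t in (1.1,.95,.8,.65,.5,.35,.2,.1,.05,0): print(t,units(push(t,z=.008)))
E
```

```text
1.1 [ 1.14 -0.5   0.03]
0.95 [ 1.83 -0.72  0.03]
0.8 [ 2.5  -1.04  0.03]
0.65 [ 3.13 -1.48  0.03]
0.5 [ 3.69 -2.02  0.03]
0.35 [ 4.18 -2.65  0.04]
0.2 [ 4.56 -3.36  0.04]
0.1 [ 4.75 -3.87  0.04]
0.05 [ 4.83 -4.13  0.04]
0 [ 4.89 -4.4   0.04]
```

Request:
move_arm(
  commands=[
    {"linear": [0.5, -0.2, 0], "delta_rot": [0, 0, 0], "hand": -1},
    {"linear": [0.9, -0.4, 0], "delta_rot": [0, 0, 0], "hand": -1},
    {"linear": [1.2, -0.5, 0], "delta_rot": [0, 0, 0], "hand": -1},
    {"linear": [1.5, -0.6, 0], "delta_rot": [0, 0, 0], "hand": -1},
    {"linear": [1.8, -0.7, 0], "delta_rot": [0, 0, 0], "hand": -1},
  ],
)

```text
time_s: 4.15
eef_pos: [0.4947, -0.3955, 0.0134]
tcp_rot: [[0.95, 0.312, 0.0], [0.312, -0.95, -0.002], [-0.0, 0.002, -1.0]]
contact_force: [-2.5, -0.6, 1.0]
opening: -0.0001
grip_force: 0.7
```

```bash
python3 - <<'E'
from h import *
print(bot.get_obs()["contact_force"])
for t in (.95,.8,.65,.5,.35,.2,.1,.05,0): print(t,units(push(t,z=.008)))
E
```

```text
[-2.45098894 -0.55643906  1.02085805]
0.95 [-0.08 -0.09  0.21]
0.8 [ 0.6  -0.41  0.21]
0.65 [ 1.22 -0.85  0.21]
0.5 [ 1.79 -1.38  0.21]
0.35 [ 2.27 -2.01  0.21]
0.2 [ 2.66 -2.72  0.21]
0.1 [ 2.85 -3.23  0.21]
0.05 [ 2.92 -3.5   0.21]
0 [ 2.98 -3.77  0.21]
```

Request:
move_arm(
  commands=[
    {"linear": [0.3, -0.15, 0.1], "delta_rot": [0, 0, 0], "hand": -1},
    {"linear": [0.6, -0.35, 0.1], "delta_rot": [0, 0, 0], "hand": -1},
    {"linear": [0.9, -0.55, 0.1], "delta_rot": [0, 0, 0], "hand": -1},
    {"linear": [1.2, -0.8, 0.1], "delta_rot": [0, 0, 0], "hand": -1},
    {"linear": [1.5, -1.05, 0.1], "delta_rot": [0, 0, 0], "hand": -1},
  ],
)

```text
time_s: 4.57
eef_pos: [0.5213, -0.3583, 0.0099]
tcp_rot: [[0.95, 0.311, -0.0], [0.311, -0.95, 0.0], [-0.0, -0.0, -1.0]]
contact_force: [-0.8, -1.1, 0.3]
opening: 0.0003
grip_force: 0.7
```

Request:
move_arm(
  commands=[
    {"linear": [0.2, -0.2, 0], "delta_rot": [0, 0, 0], "hand": -1},
    {"linear": [0.4, -0.45, 0], "delta_rot": [0, 0, 0], "hand": -1},
    {"linear": [0.6, -0.7, 0], "delta_rot": [0, 0, 0], "hand": -1},
    {"linear": [0.75, -0.95, 0], "delta_rot": [0, 0, 0], "hand": -1},
    {"linear": [0.9, -1.2, 0], "delta_rot": [0, 0, 0], "hand": -1},
  ],
)

```text
time_s: 4.98
eef_pos: [0.533, -0.3229, 0.0097]
tcp_rot: [[0.95, 0.311, -0.0], [0.311, -0.95, 0.0], [-0.0, -0.0, -1.0]]
contact_force: [-1.8, -0.8, -0.6]
opening: 0.0001
grip_force: 0.6
```

```bash
python3 - <<'E'
from h import *
print(bot.get_obs()["contact_force"])
for t in (.35,.2,.1,.05,0): print(t,units(push(t,z=.008)))
E
```

```text
[-1.84455314 -0.80665264 -0.64906078]
0.35 [-0.09  0.27  0.07]
0.2 [ 0.29 -0.44  0.07]
0.1 [ 0.48 -0.95  0.07]
0.05 [ 0.56 -1.22  0.07]
0 [ 0.62 -1.49  0.07]
```

Request:
move_arm(
  commands=[
    {"linear": [0.15, -0.25, 0], "delta_rot": [0, 0, 0], "hand": -1},
    {"linear": [0.3, -0.5, 0], "delta_rot": [0, 0, 0], "hand": -1},
    {"linear": [0.4, -0.7, 0], "delta_rot": [0, 0, 0], "hand": -1},
    {"linear": [0.45, -0.9, 0], "delta_rot": [0, 0, 0], "hand": -1},
    {"linear": [0.5, -1.05, 0], "delta_rot": [0, 0, 0], "hand": -1},
  ],
)

```text
time_s: 5.4
eef_pos: [0.5369, -0.2942, 0.0099]
tcp_rot: [[0.95, 0.312, 0.0], [0.312, -0.95, 0.0], [0.0, 0.0, -1.0]]
contact_force: [0.2, -1.2, -0.5]
opening: 0.0
grip_force: 0.6
```

Request:
move_arm(
  commands=[
    {"linear": [0.03, -0.08, 0], "delta_rot": [0, 0, 0], "hand": -1},
    {"linear": [0.03, -0.16, 0], "delta_rot": [0, 0, 0], "hand": -1},
    {"linear": [0.03, -0.2, 0], "delta_rot": [0, 0, 0], "hand": -1},
    {"linear": [0.03, -0.2, 0], "delta_rot": [0, 0, 0], "hand": -1},
  ],
)

```text
time_s: 5.73
eef_pos: [0.5362, -0.2898, 0.01]
tcp_rot: [[0.95, 0.311, 0.001], [0.311, -0.95, 0.0], [0.001, 0.0, -1.0]]
contact_force: [-0.1, -0.1, -0.6]
opening: 0.0002
grip_force: 0.2
```

```bash
python3 - <<'E'
from h import *
import cv2
print(bot.get_obs()["contact_force"])
for t in (.1,.05,0): print(t,units(push(t,z=.008)))
a=bot.read_camera("scene")[180:280,210:330,::-1]
cv2.imwrite("pics/g.png",cv2.resize(a,(720,600),interpolation=cv2.INTER_CUBIC))
E
```

```text
[-0.14854863 -0.09121792 -0.60414544]
0.1 [-0.05  0.26  0.08]
0.05 [ 0.02 -0.    0.08]
0 [ 0.09 -0.27  0.08]
```

Now I'll push slowly until the force rises at the stop.

Request:
move_arm(
  commands=[
    {"linear": [0.02, -0.06, 0], "delta_rot": [0, 0, 0], "hand": -1},
    {"linear": [0.04, -0.12, 0], "delta_rot": [0, 0, 0], "hand": -1},
    {"linear": [0.05, -0.18, 0], "delta_rot": [0, 0, 0], "hand": -1},
    {"linear": [0.05, -0.18, 0], "delta_rot": [0, 0, 0], "hand": -1},
  ],
)

```text
time_s: 6.12
eef_pos: [0.5355, -0.2849, 0.0098]
tcp_rot: [[0.95, 0.311, -0.0], [0.311, -0.95, 0.0], [-0.0, -0.0, -1.0]]
contact_force: [-0.1, -1.4, 0.6]
opening: -0.0001
grip_force: 0.3
```

Request:
move_arm(
  commands=[
    {"linear": [0, -0.05, 0], "delta_rot": [0, 0, 0], "hand": -1},
    {"linear": [0, -0.1, 0], "delta_rot": [0, 0, 0], "hand": -1},
    {"linear": [0, -0.1, 0], "delta_rot": [0, 0, 0], "hand": -1},
  ],
)

```text
time_s: 6.37
eef_pos: [0.535, -0.2825, 0.0099]
tcp_rot: [[0.95, 0.312, 0.0], [0.312, -0.95, 0.0], [0.0, -0.0, -1.0]]
contact_force: [-0.5, -1.3, 0.4]
opening: 0.0001
grip_force: 0.3
```

Request:
move_arm(
  commands=[
    {"linear": [0, -0.04, 0], "delta_rot": [0, 0, 0], "hand": -1},
    {"linear": [0, -0.08, 0], "delta_rot": [0, 0, 0], "hand": -1},
    {"linear": [0, -0.08, 0], "delta_rot": [0, 0, 0], "hand": -1},
  ],
)

```text
time_s: 6.62
eef_pos: [0.5345, -0.2807, 0.0099]
tcp_rot: [[0.95, 0.312, 0.0], [0.312, -0.95, 0.0], [0.001, -0.0, -1.0]]
contact_force: [0.7, -0.8, -0.7]
opening: 0.0003
grip_force: 0.4
```

Request:
move_arm(
  commands=[
    {"linear": [0, -0.04, 0], "delta_rot": [0, 0, 0], "hand": -1},
    {"linear": [0, -0.08, 0], "delta_rot": [0, 0, 0], "hand": -1},
    {"linear": [0, -0.08, 0], "delta_rot": [0, 0, 0], "hand": -1},
  ],
)

```text
time_s: 6.87
eef_pos: [0.5342, -0.2796, 0.0101]
tcp_rot: [[0.95, 0.311, 0.001], [0.311, -0.95, -0.001], [0.0, 0.002, -1.0]]
contact_force: [1.3, -2.7, -1.7]
opening: -0.0
grip_force: 1.5
```

Request:
move_arm(
  commands=[
    {"linear": [0, -0.04, 0], "delta_rot": [0, 0, 0], "hand": -1},
    {"linear": [0, -0.08, 0], "delta_rot": [0, 0, 0], "hand": -1},
    {"linear": [0, -0.08, 0], "delta_rot": [0, 0, 0], "hand": -1},
  ],
)

```text
time_s: 7.12
eef_pos: [0.5341, -0.2795, 0.0102]
tcp_rot: [[0.951, 0.311, 0.002], [0.311, -0.951, -0.005], [0.0, 0.005, -1.0]]
contact_force: [2.8, -6.5, -3.4]
opening: -0.0001
grip_force: 3.6
```

Request:
move_arm(
  commands=[
    {"linear": [0, -0.06, 0], "delta_rot": [0, 0, 0], "hand": -1},
    {"linear": [0, -0.1, 0], "delta_rot": [0, 0, 0], "hand": -1},
    {"linear": [0, -0.1, 0], "delta_rot": [0, 0, 0], "hand": -1},
  ],
)

```text
time_s: 7.37
eef_pos: [0.534, -0.2794, 0.0104]
tcp_rot: [[0.951, 0.31, 0.003], [0.31, -0.951, -0.009], [-0.0, 0.01, -1.0]]
contact_force: [3.7, -11.7, -7.7]
opening: 0.0
grip_force: 5.8
```

```bash
python3 - <<'E'
from h import *
import cv2
o=bot.get_obs();print(o["contact_force"],o["eef_pos"])
a=bot.read_camera("scene")[160:270,200:330,::-1]
cv2.imwrite("pics/h.png",cv2.resize(a,(700,592),interpolation=cv2.INTER_CUBIC))
E
```

```text
[  3.72782539 -11.73912734  -7.73057291] [ 0.53402441 -0.27942892  0.01039198]
```

View pics/h.png

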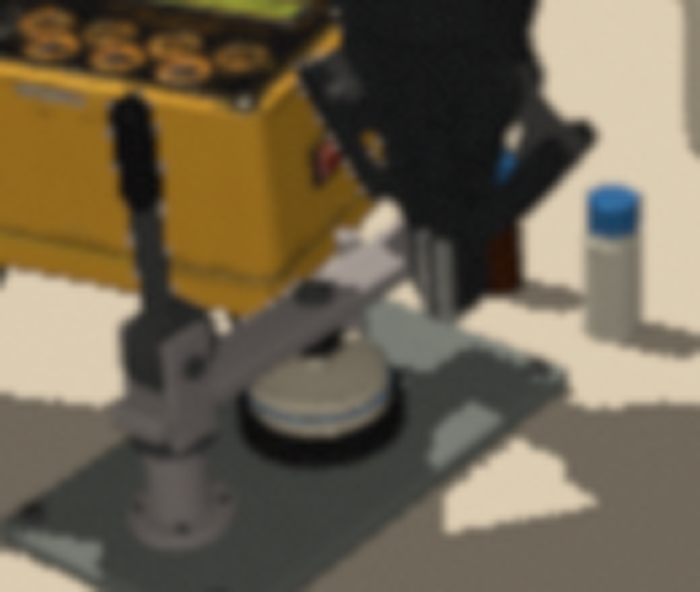

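The strap (far end at crop (370,260)) lies over the cassette against the pin (348,240). The push force rose to 12 N with no further movement, so it is at its stop, and the lever still stands upright. I'll back off, then go behind the lever.

Request:
move_arm(
  commands=[
    {"linear": [0, 0.5, 0], "delta_rot": [0, 0, 0], "hand": -1},
    {"linear": [0, 1.2, 0], "delta_rot": [0, 0, 0], "hand": -1},
    {"linear": [0, 1.2, -1.5], "delta_rot": [0, 0, 0], "hand": -1},
    {"linear": [0, 1.2, -3], "delta_rot": [0, 0, 0], "hand": -1},
    {"linear": [0, 1.2, -4.5], "delta_rot": [0, 0, 0], "hand": -1},
  ],
)

```text
time_s: 7.83
eef_pos: [0.5398, -0.3019, 0.122]
tcp_rot: [[0.95, 0.311, -0.004], [0.311, -0.95, 0.004], [-0.003, -0.005, -1.0]]
contact_force: [0.6, 1.0, 0.4]
opening: 0.0002
grip_force: 0.0
```

Request:
move_arm(
  commands=[
    {"linear": [0, 0, -1.5], "delta_rot": [0, 0, 0], "hand": -1},
    {"linear": [0, 0, -2.8], "delta_rot": [0, 0, 0], "hand": -1},
    {"linear": [0, 0, -2.8], "delta_rot": [0, 0, 0], "hand": -1},
  ],
)

```text
time_s: 8.08
eef_pos: [0.5452, -0.3053, 0.2008]
tcp_rot: [[0.95, 0.312, 0.01], [0.312, -0.95, -0.006], [0.008, 0.009, -1.0]]
contact_force: [0.9, -1.3, 1.4]
opening: -0.0003
grip_force: 0.0
```

```bash
cat >> h.py <<'E'
u3=np.array([np.cos(yaw),np.sin(yaw),0]); piv=np.r_[post,.08]
def pr(r,z): return np.r_[post,0]+r*u3+[0,0,z-.03]   # real tip height z
E
python3 - <<'E'
from h import *
for a in (1.5,1.6,1.72): print(a,proj("scene",piv+.102*(np.cos(a)*u3+[0,0,np.sin(a)])))
print(bot.get_obs()["eef_pos"],units(pr(-.055,.22)),units(pr(-.055,.145)))
E
```

```text
1.5 [228.24308623 175.22985334]
1.6 [224.0194345  177.27970009]
1.72 [218.95201712 180.47595903]
[ 0.54518836 -0.305347    0.2008141 ] [-7.26 -2.06  0.36] [-7.28 -2.08  3.36]
```

Request:
move_arm(
  commands=[
    {"linear": [-1.5, -0.1, 0], "delta_rot": [0, 0, 0], "hand": -1},
    {"linear": [-3, -0.4, 0], "delta_rot": [0, 0, 0], "hand": -1},
    {"linear": [-4.5, -0.8, 0], "delta_rot": [0, 0, 0], "hand": -1},
    {"linear": [-6, -1.4, 0], "delta_rot": [0, 0, 0], "hand": -1},
    {"linear": [-7.3, -2.1, 0], "delta_rot": [0, 0, 0], "hand": -1},
  ],
)

```text
time_s: 8.5
eef_pos: [0.3493, -0.3091, 0.1916]
tcp_rot: [[0.95, 0.311, -0.002], [0.311, -0.95, 0.002], [-0.001, -0.003, -1.0]]
contact_force: [-0.2, 0.4, 0.8]
opening: 0.0001
grip_force: 0.0
```

Request:
move_arm(
  commands=[
    {"linear": [0, 0, 0], "delta_rot": [0, 0, 0], "hand": -1},
    {"linear": [0, 0, 0], "delta_rot": [0, 0, 0], "hand": -1},
    {"linear": [0, 0, 0], "delta_rot": [0, 0, 0], "hand": -1},
  ],
)

```text
time_s: 8.75
eef_pos: [0.3519, -0.31, 0.1923]
tcp_rot: [[0.95, 0.311, 0.001], [0.311, -0.95, 0.001], [0.001, -0.0, -1.0]]
contact_force: [-0.2, -0.2, 0.3]
opening: 0.0001
grip_force: 0.0
```

```bash
python3 - <<'E'
from h import *
o=bot.get_obs();print(o["eef_pos"],o["contact_force"],units(pr(-.055,.145)))
E
```

```text
[ 0.35185349 -0.30999718  0.19233264] [-0.21793824 -0.20339073  0.287393  ] [0.15 0.18 3.09]
```

Request:
move_arm(
  commands=[
    {"linear": [0, 0.15, 1], "delta_rot": [0, 0, 0], "hand": -1},
    {"linear": [0, 0.15, 2], "delta_rot": [0, 0, 0], "hand": -1},
    {"linear": [0, 0.15, 3], "delta_rot": [0, 0, 0], "hand": -1},
    {"linear": [0, 0.15, 3.05], "delta_rot": [0, 0, 0], "hand": -1},
    {"linear": [0, 0.15, 3.05], "delta_rot": [0, 0, 0], "hand": -1},
  ],
)

```text
time_s: 9.17
eef_pos: [0.3529, -0.3126, 0.1148]
tcp_rot: [[0.95, 0.313, -0.002], [0.313, -0.95, 0.003], [-0.001, -0.004, -1.0]]
contact_force: [0.1, -0.0, -0.0]
opening: 0.0
grip_force: 0.0
```

```bash
python3 - <<'E'
from h import *
o=bot.get_obs();print(o["eef_pos"],o["contact_force"])
import cv2
for a in (1.7,1.57,1.4,1.2,1.0,.8,.6,.4,.2,.1,.02):
    s=.082; c=s*np.array([np.cos(a),np.sin(a)])+.008*np.array([-np.sin(a),np.cos(a)]); 
    r,z=c[0]-.011,.08+c[1]
    if a>1.5: z=.145
    print(a,r.round(3),z.round(3),units(pr(r,z)))
a=bot.read_camera("scene")[120:270,170:300,::-1]
cv2.imwrite("pics/i.png",cv2.resize(a,(520,600),interpolation=cv2.INTER_CUBIC))
E
```

```text
[ 0.35294457 -0.31258675  0.11475457] [ 0.05544128 -0.01789829 -0.04923353]Traceback (most recent call last):
  File "<stdin>", line 8, in <module>
AttributeError: 'float' object has no attribute 'round'
```

```bash
python3 - <<'E'
from h import *
import cv2
for a in (1.7,1.57,1.4,1.2,1.0,.8,.6,.4,.2,.1,.02):
    s=.082; c=s*np.array([np.cos(a),np.sin(a)])+.008*np.array([-np.sin(a),np.cos(a)]); 
    r,z=c[0]-.011,.08+c[1]
    if a>1.5: z=.145
    print(a,round(r,3),round(z,3),units(pr(r,z)))
a=bot.read_camera("scene")[120:270,170:300,::-1]
cv2.imwrite("pics/i.png",cv2.resize(a,(520,600),interpolation=cv2.INTER_CUBIC))
E
```

```text
1.7 -0.029 0.145 [ 1.16  0.07 -0.01]
1.57 -0.019 0.145 [ 1.58  0.07 -0.01]
1.4 -0.005 0.162 [ 2.14  0.07 -0.7 ]
1.2 0.011 0.159 [ 2.79  0.08 -0.59]
1.0 0.027 0.153 [ 3.4   0.08 -0.35]
0.8 0.04 0.144 [3.96 0.08 0.01]
0.6 0.052 0.133 [4.43 0.09 0.47]
0.4 0.061 0.119 [4.8  0.09 1.01]
0.2 0.068 0.104 [5.05 0.09 1.62]
0.1 0.07 0.096 [5.13 0.09 1.94]
0.02 0.071 0.09 [5.18 0.1  2.2 ]
```

View pics/i.png

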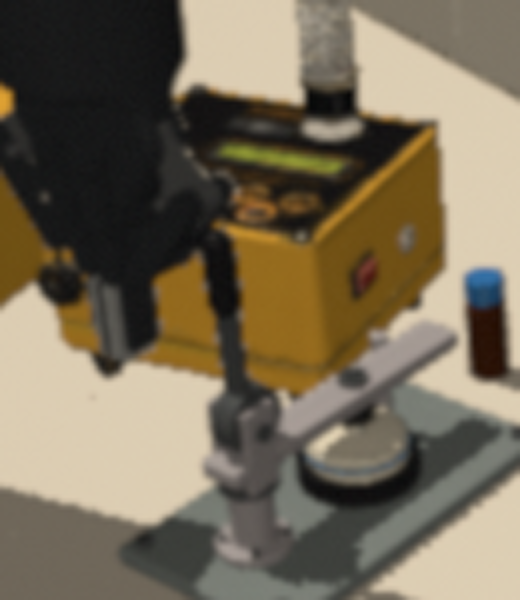

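The fingertips (crop (120,355)) are behind the upright lever (220,260), in line with the strap, which still lies on its stop. I'll push the lever round its arc.

Request:
move_arm(
  commands=[
    {"linear": [0.5, 0.05, -0.2], "delta_rot": [0, 0, 0], "hand": -1},
    {"linear": [1, 0.05, -0.3], "delta_rot": [0, 0, 0], "hand": -1},
    {"linear": [1.4, 0.05, -0.5], "delta_rot": [0, 0, 0], "hand": -1},
    {"linear": [1.8, 0.05, -0.6], "delta_rot": [0, 0, 0], "hand": -1},
    {"linear": [2.2, 0.05, -0.6], "delta_rot": [0, 0, 0], "hand": -1},
  ],
)

```text
time_s: 9.63
eef_pos: [0.4074, -0.2983, 0.1327]
tcp_rot: [[0.95, 0.312, 0.001], [0.312, -0.95, -0.003], [0.0, 0.003, -1.0]]
contact_force: [-1.0, -1.8, 0.8]
opening: -0.0002
grip_force: 0.9
```

Request:
move_arm(
  commands=[
    {"linear": [0.3, 0, 0.1], "delta_rot": [0, 0, 0], "hand": -1},
    {"linear": [0.6, 0, 0.1], "delta_rot": [0, 0, 0], "hand": -1},
    {"linear": [0.9, 0, 0.2], "delta_rot": [0, 0, 0], "hand": -1},
    {"linear": [1.2, 0, 0.3], "delta_rot": [0, 0, 0], "hand": -1},
    {"linear": [1.5, 0, 0.45], "delta_rot": [0, 0, 0], "hand": -1},
  ],
)

```text
time_s: 10.05
eef_pos: [0.4417, -0.2859, 0.1194]
tcp_rot: [[0.95, 0.311, -0.001], [0.311, -0.95, 0.0], [-0.001, -0.0, -1.0]]
contact_force: [-1.4, -1.5, 0.2]
opening: 0.0001
grip_force: 0.9
```

```bash
cat > l.py <<'E'
from h import *
o=bot.get_obs();print(o["eef_pos"],o["contact_force"])
for a in (1.0,.8,.6,.4,.2,.1,.02):
    s=.082; c=s*np.array([np.cos(a),np.sin(a)])+.008*np.array([-np.sin(a),np.cos(a)]); 
    print(a,units(pr(c[0]-.011,.08+c[1])))
E
python3 l.py
```

```text
[ 0.44167193 -0.28587828  0.11940417] [-1.42441324 -1.54135387  0.227549  ]
1.0 [-0.3  -0.01 -0.16]
0.8 [ 0.25 -0.01  0.2 ]
0.6 [ 0.72 -0.01  0.66]
0.4 [ 1.09 -0.01  1.2 ]
0.2 [ 1.35 -0.01  1.81]
0.1 [ 1.43 -0.01  2.13]
0.02 [ 1.47 -0.01  2.39]
```

Contact is about 2 N, as expected. I'll carry on along the arc.

Request:
move_arm(
  commands=[
    {"linear": [0.25, 0, 0.2], "delta_rot": [0, 0, 0], "hand": -1},
    {"linear": [0.5, 0, 0.45], "delta_rot": [0, 0, 0], "hand": -1},
    {"linear": [0.72, 0, 0.7], "delta_rot": [0, 0, 0], "hand": -1},
    {"linear": [0.9, 0, 0.95], "delta_rot": [0, 0, 0], "hand": -1},
    {"linear": [1.09, 0, 1.2], "delta_rot": [0, 0, 0], "hand": -1},
  ],
)

```text
time_s: 10.47
eef_pos: [0.4678, -0.2775, 0.0892]
tcp_rot: [[0.95, 0.312, 0.0], [0.312, -0.95, 0.0], [0.0, 0.0, -1.0]]
contact_force: [-0.5, -0.1, 1.9]
opening: -0.0002
grip_force: 1.0
```

Request:
move_arm(
  commands=[
    {"linear": [0.1, 0, 0.2], "delta_rot": [0, 0, 0], "hand": -1},
    {"linear": [0.18, 0, 0.4], "delta_rot": [0, 0, 0], "hand": -1},
    {"linear": [0.25, 0, 0.6], "delta_rot": [0, 0, 0], "hand": -1},
    {"linear": [0.3, 0, 0.75], "delta_rot": [0, 0, 0], "hand": -1},
    {"linear": [0.3, 0, 0.85], "delta_rot": [0, 0, 0], "hand": -1},
  ],
)

```text
time_s: 10.88
eef_pos: [0.4745, -0.2752, 0.0681]
tcp_rot: [[0.95, 0.311, 0.0], [0.311, -0.95, 0.0], [0.0, -0.0, -1.0]]
contact_force: [0.7, 0.4, 2.6]
opening: 0.0
grip_force: 1.0
```

```bash
python3 l.py
```

```text
[ 0.47454874 -0.27521101  0.06813927] [0.72573133 0.41704423 2.55735909]
1.0 [-1.68 -0.02 -2.21]
0.8 [-1.13 -0.02 -1.85]
0.6 [-0.66 -0.02 -1.39]
0.4 [-0.29 -0.01 -0.85]
0.2 [-0.04 -0.01 -0.24]
0.1 [ 0.04 -0.01  0.08]
0.02 [ 0.08 -0.01  0.34]
```

Request:
move_arm(
  commands=[
    {"linear": [0, 0, 0.1], "delta_rot": [0, 0, 0], "hand": -1},
    {"linear": [0, 0, 0.2], "delta_rot": [0, 0, 0], "hand": -1},
    {"linear": [0, 0, 0.28], "delta_rot": [0, 0, 0], "hand": -1},
    {"linear": [0, 0, 0.28], "delta_rot": [0, 0, 0], "hand": -1},
  ],
)

```text
time_s: 11.22
eef_pos: [0.4741, -0.2753, 0.0613]
tcp_rot: [[0.95, 0.311, -0.0], [0.311, -0.95, 0.0], [-0.0, -0.0, -1.0]]
contact_force: [0.8, -0.3, 1.3]
opening: 0.0005
grip_force: 0.4
```

Request:
move_arm(
  commands=[
    {"linear": [0, 0, 0.06], "delta_rot": [0, 0, 0], "hand": -1},
    {"linear": [0, 0, 0.12], "delta_rot": [0, 0, 0], "hand": -1},
    {"linear": [0, 0, 0.12], "delta_rot": [0, 0, 0], "hand": -1},
  ],
)

```text
time_s: 11.47
eef_pos: [0.4743, -0.2753, 0.0584]
tcp_rot: [[0.95, 0.311, -0.0], [0.311, -0.95, 0.0], [-0.0, -0.0, -1.0]]
contact_force: [0.6, 1.0, 0.4]
opening: 0.0002
grip_force: 0.6
```

Request:
move_arm(
  commands=[
    {"linear": [0, 0, 0.05], "delta_rot": [0, 0, 0], "hand": -1},
    {"linear": [0, 0, 0.1], "delta_rot": [0, 0, 0], "hand": -1},
    {"linear": [0, 0, 0.1], "delta_rot": [0, 0, 0], "hand": -1},
  ],
)

```text
time_s: 11.72
eef_pos: [0.4746, -0.2753, 0.0565]
tcp_rot: [[0.95, 0.312, 0.0], [0.312, -0.95, 0.0], [0.0, 0.0, -1.0]]
contact_force: [0.7, 1.5, 6.1]
opening: -0.0001
grip_force: 2.1
```

Request:
move_arm(
  commands=[
    {"linear": [0, 0, 0.05], "delta_rot": [0, 0, 0], "hand": -1},
    {"linear": [0, 0, 0.1], "delta_rot": [0, 0, 0], "hand": -1},
    {"linear": [0, 0, 0.1], "delta_rot": [0, 0, 0], "hand": -1},
  ],
)

```text
time_s: 11.97
eef_pos: [0.4752, -0.2765, 0.056]
tcp_rot: [[0.95, 0.311, 0.001], [0.311, -0.95, -0.002], [0.001, 0.003, -1.0]]
contact_force: [-2.2, 1.7, 13.7]
opening: -0.0002
grip_force: 6.8
```

The force rose to 14 N with no further motion, so the lever is at its lower stop. I'll lift straight off and go clear.

Request:
move_arm(
  commands=[
    {"linear": [0, 0, -0.5], "delta_rot": [0, 0, 0], "hand": -1},
    {"linear": [0, 0, -1.5], "delta_rot": [0, 0, 0], "hand": -1},
    {"linear": [0, 0, -3], "delta_rot": [0, 0, 0], "hand": -1},
    {"linear": [0, 0, -4.5], "delta_rot": [0, 0, 0], "hand": -1},
    {"linear": [0, 0, -4.5], "delta_rot": [0, 0, 0], "hand": -1},
  ],
)

```text
time_s: 12.38
eef_pos: [0.4781, -0.2786, 0.1736]
tcp_rot: [[0.95, 0.311, 0.009], [0.311, -0.95, -0.008], [0.006, 0.011, -1.0]]
contact_force: [1.4, -0.8, 1.8]
opening: -0.0001
grip_force: 0.0
```

Request:
move_arm(
  commands=[
    {"linear": [0, 0, 0], "delta_rot": [0, 0, 0], "hand": -1},
    {"linear": [0, 0, 0], "delta_rot": [0, 0, 0], "hand": -1},
    {"linear": [0, 0, 0], "delta_rot": [0, 0, 0], "hand": -1},
  ],
)

```text
time_s: 12.63
eef_pos: [0.4729, -0.2745, 0.1642]
tcp_rot: [[0.95, 0.311, -0.003], [0.311, -0.95, 0.002], [-0.002, -0.003, -1.0]]
contact_force: [0.4, 0.6, 0.4]
opening: 0.0002
grip_force: 0.0
```

```bash
python3 - <<'E'
from h import *
im=bot.read_camera("scene").astype(int)
for a in (.0,.2,1.57):
  print(a,[ (proj("scene",q).round(0).tolist(), im[tuple(proj("scene",q).round().astype(int)[::-1])].tolist()) for q in [piv+s*(np.cos(a)*u3+[0,0,np.sin(a)]) for s in (.065,.08,.098)]])
for q in [np.r_[post,.0665]+r*u3 for r in (.115,.135)]: print("bar",proj("scene",q).round(),im[tuple(proj("scene",q).round().astype(int)[::-1])])
g=im.sum(2)[190:255,215:300]
for row in g[::3,::3]: print(''.join('#' if v<110 else '+' if v<300 else '.' for v in row))
o=bot.get_obs();print(o["contact_force"],o["eef_pos"])
E
```

```text
0.0 [([255.0, 211.0], [30, 30, 30]), ([260.0, 208.0], [17, 15, 14]), ([266.0, 204.0], [31, 29, 27])]
0.2 [([254.0, 206.0], [85, 72, 55]), ([259.0, 201.0], [108, 79, 24]), ([264.0, 196.0], [112, 81, 24])]
1.57 [([227.0, 195.0], [149, 106, 29]), ([227.0, 188.0], [150, 107, 30]), ([226.0, 179.0], [157, 112, 32])]
bar [272. 206.] [172 161 153]
bar [278. 202.] [200 186 167]
+++++++++++++++++++++.....+..
++++++++++++++++++++....+++..
++++++++++++++++++++....+++..
++++++++++++++++++......+##..
++++++++++++++++#+......+##+.
+++++++++++++++##+......+##+.
+++++++++++++####.......+##+.
.+++++++++++++#......+...##+.
......+++.++++++.++++....+++.
........++++..++++++.........
....+++.+++...++++...........
...++++++....++++............
...++++++..++++#+......+++...
...++++++.+++......++++++++.+
...++++++++........+++++++...
....+++++++.......++++++....+
.....++++.#+......+#++++..++.
...++++++.+##+++####+++..++..
..++++++...+######+++...+....
++++++++.....+++++++..++.....
++++++++...+++++++...++......
+++++++++++++++++...+........
[0.16046617 0.67822496 0.03346667] [ 0.47285253 -0.27438156  0.16405194]
```

The black grip now shows at the level position (255–266, 204–211), and the bar is where it should be in the closed position. The arm is clear and still, so I'll hand in.

```bash
python3 -c "
from workcell import bot
print(bot.job_done())"
```

```text
the job is handed in; nothing more can be done
None
```

I pushed the strap round against its stop pin and the cam lever fully down onto the cassette, with push forces under 15 N, and handed the job in at about 12.7 s; no verdict was returned.

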